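# Reset the rooftop pump controller

### The arm

A 6-joint arm with a two-finger parallel gripper is mounted at the origin on the work surface. World frame = base frame: x ahead of the robot, y to its left, z up, the work surface at z = 0. Lengths are in mm, angles in rad, forces in N, time in s.
With the tool pointing down it reaches from about 325 to 850 mm from the base axis. Payload 15.5 kg.
Tool frame: the origin (TCP) lies on the centre line of the jaws, within the pads' length; the fingertips stand 14 mm ahead of it and the grasp point (between the pads) lies 5 mm behind it; z points along the fingers, y is the direction in which the jaws open and shut (so a half turn about z gives the same grasp; the last joint's range is limited). The gripper opens to 91 mm and grips with 3 to 60 N. Pads are 32 mm wide; open, the fingers measure 118 mm over their backs; the gripper's body (76 mm by 178 mm) begins 60 mm behind the grasp point.
Start: joints at [1.058, 0.494, 1.345, -0, 1.302, -0.096], TCP at [253.018, 571.496, 227.915] pointing down, gripper open.
Joint ranges: [-2.91, 2.91], [-0.82, 2.16], [0.22, 2.67], [-1.22, 4.37], [0.12, 2.79], [-3.08, 3.08]. Speed limits (rad/s): [1.89, 1.89, 2.57, 3.01, 3.01, 3.01].

### API

Orientations are given as a unit quaternion [x, y, z, w].
In Python, from bench import robot gives the robot as it stands. The module is installed in compiled form; this text tells all that it offers.
- The arm moves only by the tool jog_arm, never from a script. Its argument "steps" is a list of rows, each an object with "grip": the finger opening in mm, from 0 to 91.2; "delta_pos": the shift along the tool's x, y, z in mm, a list of three; "turn": the turn about the tool's z in degrees. In form: [{"grip": grip, "delta_pos": [tx, ty, tz], "turn": turn}, ...]. A call has 1 to 8 rows; each row shifts and turns the commanded pose from where the row before left it, along the tool's axes as they then stand; what a row does not reach is not made up. A row lasts 1/8 s, in which the tool goes at most 62.5 mm and 10.7 degrees, less where a joint would pass 70% of its speed; a pose out of reach is approached as far as the arm can. A call with a gripper value outside its range is refused whole. The fingers move at their own pace and stop on an object; "squeeze" is the grip in N (left out, the last holds). Time passes only in rows, so rows that do not move let the fingers close. It gives the time, the measured TCP pose, the force and the opening at its end, in the units of the state.
- robot.get_obs(): the state, without advancing time (a new reading comes with each control period).
- robot.grab_frame(name): name is "side" or "top" or "wrist"; returns a dict with "image" (384x512x3 uint8, blue, green, red), "fx", "fy", "cx", "cy" (pixels), "camera_from_world" (4x4, takes a point from world to camera coordinates). Camera axes: x right, y down, z forward; pixel columns grow to the right and rows downward; lengths in mm; the calibration is good to about 2 mm. A picture is of the moment at which its call begins. There is no depth.
- robot.job_done(): hands the job in, once; it reports no verdict.
The state is a dict: "clock": time; "joints": joint angles; "qd": joint speeds; "tau": joint torques, N m; "position": TCP position; "eef_rot": TCP orientation; "force": force on the tool from outside, world axes, zero at the start; "wrist_torque": the same for the moment, N m; "width": finger opening in mm.
Only numpy, scipy, OpenCV 4.12 (cv2) and the standard library are available. Lean on these libraries where they do the work, as an engineer would, in place of code of your own. Each camera call takes 0.05 s, during which the arm holds its last target. There are 200 camera calls.

### The job

The pump has tripped. With the fingers closed, push the sliding metal shutter on top of the grey pump control box fully open, reach a fingertip into the well it uncovers and hold the sunken reset key right down for a second, then let it up and push the shutter fully shut again over the well. Only push and press, gently: do not pinch the shutter, do not pick up the box or drag it along, do not press the raised test key, leave the clothespins, scraper and dish around it where they are, and finish clear of everything.

Things in the scene. Friction and masses are not known exactly. Their poses are not given: they have to be found in the camera images.
- pump_box: Grey plastic control box, 110 (x) x 190 (y) x 66 (z) mm, about 0.9 kg, loose on the counter (sideways pushes over about 5 N may slide it), turned up to 0.5 rad from the robot's axes. Origin: centre of its underside, z up, y along its length. Two guide strips 5 mm wide and high run along y on its top at x = +-33.5 mm, y = -88 to +34 mm.
- well_mouth (a point): Centre of the mouth of the square well in the box's top, at x = 0, y = -55 mm of the box, 66 mm above the counter. The well is 46 x 46 mm (sides along the box's x and y) and 34 mm deep; the reset key stands in the middle of its floor. The shutter hides it while shut.
- shutter (a joint): Sliding aluminium shutter on the box's top, in m: 0 = fully shut over the well, 0.056 = fully open, at its stop. It slides along the box's +y to open, resists with about 1.5 N of friction and stays where it is left. Starts at 0 to 0.012. Plate 60 (x) x 56 (y) x 4 mm; its top is 70 mm above the counter.
- shutter_rib (a point): Middle of the top edge of the rib that stands upright across the middle of the shutter plate and moves with it: 44 mm long (box x), 6 mm thick (box y), 18 mm high above the plate, so 88 mm above the counter. When shut it is above the well's centre; push it from either side.
- reset_key (a joint): Sunken reset key, in m: 0 = up, 0.006 = right down on its stop. Sprung: about 0.5 N to start, 3.5 N right down; it rises by itself.
- reset_key_top (a point): Centre of the top face of the reset key, a round black plastic key 20 mm across on the axis of the well. When up, its top is 42 mm above the counter, 24 mm below the box's top, and stands 10 mm above the well's floor.
- test_key (a joint): Raised test key, in m: 0 = up, 0.006 = down. To be left alone.
- test_key_top (a point): Centre of the top face of the raised test key, a round black key 20 mm across standing 8 mm above the box's top at x = +30, y = +72 mm of the box.
- clothespin0: red plastic spring clothespin lying flat, 74 x 12 x 12 mm, loose, to be left alone; origin at the middle of its underside, x along its length. It lies on the counter on the robot's side of the box, towards its well end.
- clothespin1: red plastic spring clothespin lying flat, 74 x 12 x 12 mm, loose, to be left alone; origin at the middle of its underside, x along its length. It lies on the counter on the robot's side of the box, towards its test key end.
- clothespin2: red plastic spring clothespin lying flat, 74 x 12 x 12 mm, loose, to be left alone; origin at the middle of its underside, x along its length. It lies on the counter behind the box.
- scraper: yellow hard plastic scraper lying flat, 145 (x) x 68 (y) x 10 mm, loose, to be left alone; origin at its underside near the middle, x towards the blade. It lies on the counter beyond the box's +y end.
- dish: open terracotta dish, 110 mm across, 28 mm high, loose, to be left alone; origin at the centre of its underside. It stands on the counter beyond the box's -y end.

How it is judged:
By the outcome, as a careful person would: the job done as asked, in the order asked, and still so for the second after the job is handed in, with the robot touching nothing.
It also fails if it takes over 51 s, if anything falls off the work surface, if the arm or the gripper's body presses on something with over 40 N, if the wrist force passes 120 N, or if a joint passes its speed limit or range.

## Working session

There is one attempt and no reset: what is moved stays moved. The work goes in short steps, Python scripts to look and compute and a tool call to move; the robot and the scene stay as the last step left them, time stands still between calls to the robot, and variables do not carry over. Pictures are saved under pics/ and viewed, about 8 in all and at most 12, crops included, and the job is handed in when it is done.

Besides the shell and the picture viewer there is one more tool, called after "Call:" as name(argument=value, ...) on one line, values as JSON. jog_arm: Moves the arm, as the interface text tells. Its arguments: {"type":"object","properties":{"steps":{"type":"array","items":{"type":"object","properties":{"grip":{"type":"number"},"delta_pos":{"type":"array","items":{"type":"number"}},"turn":{"type":"number"}}}},"squeeze":{"type":"number"}},"required":["steps"]}

```bash
mkdir -p pics
cat > h.py <<'E'
import numpy as np, cv2
from bench import robot
def grab(n,out=None):
    f=robot.grab_frame(n)
    if out: cv2.imwrite('pics/'+out,f['image'])
    return f
def ray(f,u,v,z):
    T=np.array(f['camera_from_world']);R=T[:3,:3];c=-R.T@T[:3,3]
    d=R.T@np.array([(u-f['cx'])/f['fx'],(v-f['cy'])/f['fy'],1]);return c+d*(z-c[2])/d[2]
def proj(f,p):
    T=np.array(f['camera_from_world']);q=T[:3,:3]@np.array(p)+T[:3,3]
    return [f['cx']+f['fx']*q[0]/q[2],f['cy']+f['fy']*q[1]/q[2]]
E
python3 - <<'E'
from h import *
for n in('top','side'):
    f=grab(n,n+'1.png');T=np.array(f['camera_from_world']);print(n,f['fx'],-T[:3,:3].T@T[:3,3]);
o=robot.get_obs();print({k:np.round(v,3) for k,v in o.items()})
E
```

```text
top 474.50229443920676 [ 333.00584324   55.59503247 1013.24924801]
side 453.9002640547706 [ 229.60680705 -542.89938233  723.71059383]
{'clock': np.float64(0.1), 'joints': array([ 1.058,  0.494,  1.346, -0.   ,  1.302, -0.095]), 'qd': array([-0.001, -0.002,  0.001,  0.002,  0.001,  0.001]), 'tau': array([-0.0000e+00, -8.8025e+01, -3.8254e+01,  7.1000e-02,  4.8000e-02,
       -0.0000e+00]), 'position': array([252.87 , 571.198, 227.396]), 'eef_rot': array([ 0.207,  0.978, -0.001, -0.   ]), 'force': array([ 0.288,  0.06 , -0.812]), 'wrist_torque': array([-0.014, -0.01 , -0.005]), 'width': np.float64(91.237)}
```

View pics/top1.png

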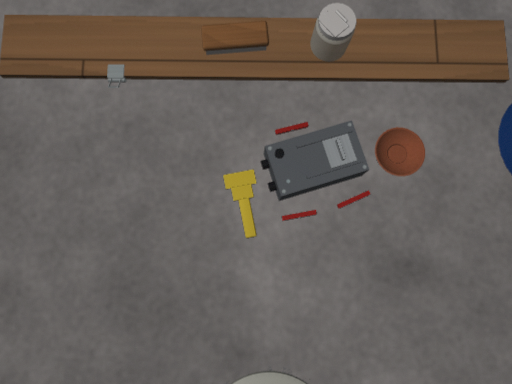

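View pics/side1.png

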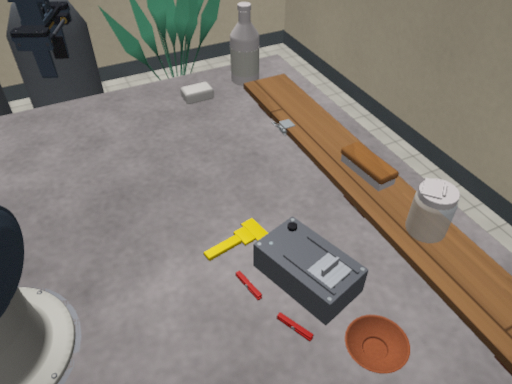

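The top view shows the box at about (316,160), with the test key at (279,153), the shutter at (339,151), the dish at right and the scraper at left. I'll take a close crop next.

Run:
```python
from h import *
f=grab('top');im=f['image']
cv2.imwrite('pics/c1.png',cv2.resize(im[115:205,255:375],None,fx=6,fy=6,interpolation=cv2.INTER_CUBIC))
hsv=cv2.cvtColor(im,cv2.COLOR_BGR2HSV)
# shutter: bright low-sat inside box region
m=np.zeros(im.shape[:2],np.uint8);g=hsv[...,2];m[125:195,300:365]=(g[125:195,300:365]>115)
n,l,s,c=cv2.connectedComponentsWithStats(m)
for i in range(1,n):
    if s[i,4]>100:
        r=cv2.minAreaRect(np.argwhere(l==i)[:,::-1].astype(np.float32));print(s[i],r,ray(f,*r[0],70))
        P=[ray(f,*p,70)[:2] for p in cv2.boxPoints(r)];print(np.round(P))
m=np.zeros_like(m);m[145:162,271:288]=g[145:162,271:288]<25
mm=cv2.moments(m,True);print(mm['m00'],ray(f,mm['m10']/mm['m00'],mm['m01']/mm['m00'],72))
```

```text
[322 134  34  34 686] ((338.9499816894531, 150.3500213623047), (28.46049690246582, 26.246902465820312), 71.56504821777344) [ 578.99180841 -141.80356447   70.        ]
[[ 599. -107.]
 [ 617. -159.]
 [ 560. -176.]
 [ 542. -125.]]
1.0 [580.35864603 -16.46492019  72.        ]
```

View pics/c1.png

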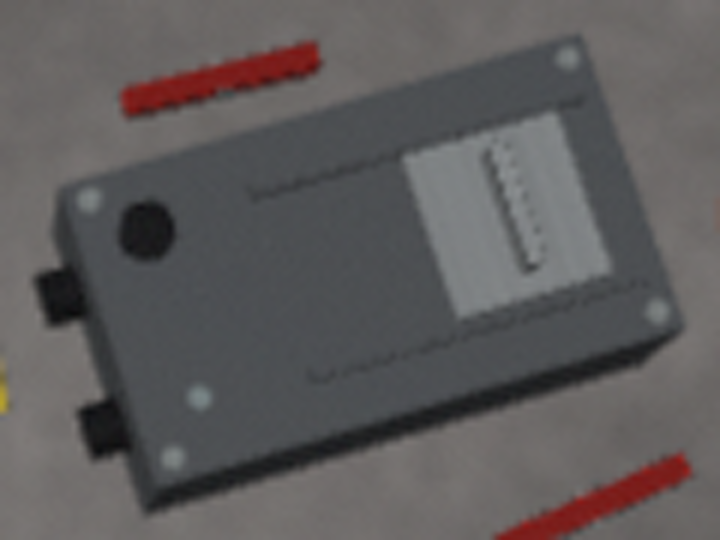

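The crop confirms a yaw of about +16° (box x runs up and slightly left in the image), with test key, guide strips and shutter all clear. I'll move above the shutter, closing the fingers on the way.

Call:
jog_arm(steps=[{"grip":0,"delta_pos":[-42,-37,0],"turn":0},{"grip":0,"delta_pos":[-42,-37,0],"turn":0},{"grip":0,"delta_pos":[-42,-37,0],"turn":0},{"grip":0,"delta_pos":[-42,-37,0],"turn":0},{"grip":0,"delta_pos":[-42,-37,0],"turn":0},{"grip":0,"delta_pos":[-42,-37,0],"turn":0},{"grip":0,"delta_pos":[-42,-37,0],"turn":0},{"grip":0,"delta_pos":[-42,-37,0],"turn":0}], squeeze=10)

```text
clock: 1.15
position: [440.9, 163.1, 227.9]
eef_rot: [0.207, 0.978, 0.0, 0.0]
force: [0.8, 0.1, -0.6]
width: 14.3
```

Call:
jog_arm(steps=[{"grip":0,"delta_pos":[-42,-37,0],"turn":0},{"grip":0,"delta_pos":[-42,-37,0],"turn":0},{"grip":0,"delta_pos":[-42,-37,0],"turn":0},{"grip":0,"delta_pos":[0,0,0],"turn":10},{"grip":0,"delta_pos":[0,0,0],"turn":10},{"grip":0,"delta_pos":[0,0,0],"turn":10},{"grip":0,"delta_pos":[0,0,0],"turn":10},{"grip":0,"delta_pos":[0,0,0],"turn":10}])

```text
clock: 2.15
position: [510.6, 12.3, 227.8]
eef_rot: [0.603, 0.798, -0.0, -0.0]
force: [0.1, -0.5, -0.3]
width: 0.6
```

Run:
```python
from h import *
f=grab('wrist','w1.png');T=np.array(f['camera_from_world']);print(f['fx'],-T[:3,:3].T@T[:3,3],T[2,:3])
o=robot.get_obs();print(o['position'],o['eef_rot'],o['force'],o['width'],o['clock'],o['joints'])
```

```text
294.40703762037083 [488.77296508  91.16323228 383.912514  ] [ 0.0783137  -0.27602271 -0.95795534]
[510.57456369  12.34071514 227.77500143] [ 6.07105363e-01  7.94621325e-01 -7.12905393e-05 -1.55088156e-04] [-0.07345026  0.94900287 -1.17618551] 0.4243407139748208 2.2 [-9.28273690e-02  3.34003000e-01  1.62290916e+00  4.72942860e-05
  1.18501904e+00 -3.58816055e-01]
```

View pics/w1.png

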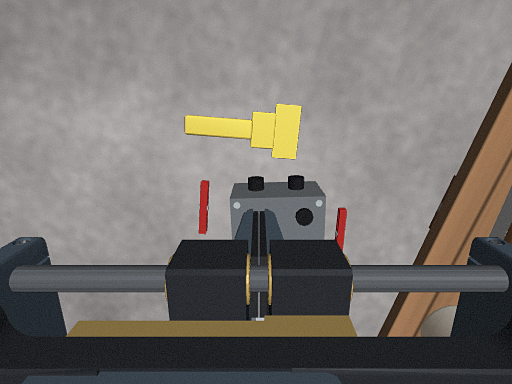

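The wrist camera sits on the tool's +x side and looks past the fingers towards +y. It shows only the test-key end, at about (304,216). I'll step to the -y side so it sees the whole box.

Call:
jog_arm(steps=[{"grip":0,"delta_pos":[-53,5,0],"turn":0},{"grip":0,"delta_pos":[-53,5,0],"turn":0},{"grip":0,"delta_pos":[-53,5,0],"turn":0},{"grip":0,"delta_pos":[-53,5,0],"turn":0},{"grip":0,"delta_pos":[-53,5,0],"turn":0},{"grip":0,"delta_pos":[0,0,0],"turn":0}])

```text
clock: 2.95
position: [608.9, -238.7, 227.1]
eef_rot: [0.601, 0.799, -0.0, 0.0]
force: [-0.0, 1.9, -0.3]
width: 0.5
```

Run:
```python
from h import *
f=grab('wrist','w2.png')
o=robot.get_obs();print(o['position'],o['eef_rot'],o['force'],o['width'],o['clock'])
```

```text
[ 608.28834377 -236.67397549  227.20957506] [ 6.00747782e-01  7.99438547e-01 -1.97345751e-05 -3.32350111e-04] [ 0.43982573  0.32741003 -0.30901288] 0.865854831088304 3.0
```

View pics/w2.png

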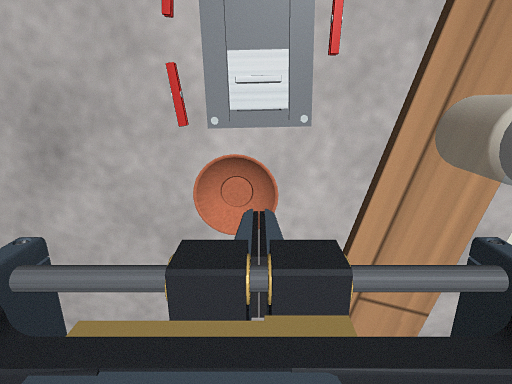

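The wrist view shows the box's -y end with corners at (208,128) and (312,125), the plate corners at (230,109)/(289,109), and the rib at (258,78). I'll combine these with the top view.

Run:
```python
from h import *
f=grab('wrist');im=f['image']
def P(u,v,z,f=f): return np.round(ray(f,u,v,z)[:2],1)
print('w corners -y',P(208,128,66),P(312,125.5,66))
print('plate front',P(230,109.5,70),P(289,109.5,70),'back',P(229,50,70),P(288,49,70))
print('rib top',P(236,76,88),P(281,76,88)); print('strip ends',P(221,122,66),P(300,120,66))
# automatic plate
g=cv2.cvtColor(im,cv2.COLOR_BGR2GRAY);m=np.zeros_like(g);m[30:118,215:300]=(g[30:118,215:300]>165)
r=cv2.minAreaRect(np.argwhere(m)[:,::-1].astype(np.float32));print(r,P(*r[0],70),[list(P(*p,70)) for p in cv2.boxPoints(r)])
t=grab('top');c=lambda a,b:(255+a/6-.42,115+b/6-.42)
print('top corners +y+x,-y+x,-y-x,+y-x',[list(P(*c(*q),66,t)) for q in[(63,188),(582,38),(682,325),(146,490)]])
print('testkey',P(*c(147,231),74,t),'plate',[list(P(*c(*q),70,t)) for q in[(404,155),(560,113),(610,272),(463,318)]])
print('rib',[list(P(*c(*q),88,t)) for q in[(498,140),(540,262)]])
```

```text
w corners -y [ 542.5 -199.9] [ 647.6 -166.7]
plate front [ 560.5 -174.8] [ 618.8 -157.9] back [ 545.5 -120.9] [ 600.4 -104. ]
rib top [ 559.7 -142.8] [ 600.3 -131.1]
strip ends [ 554.3 -190. ] [ 633.6 -164.9]
((258.14227294921875, 81.25813293457031), (59.189266204833984, 61.075138092041016), 88.69805145263672) [ 580.7 -140.5] [[np.float64(544.1), np.float64(-123.5)], [np.float64(600.9), np.float64(-105.7)], [np.float64(619.3), np.float64(-158.5)], [np.float64(559.3), np.float64(-177.3)]]
top corners +y+x,-y+x,-y-x,+y-x [[np.float64(588.3), np.float64(9.7)], [np.float64(643.4), np.float64(-170.8)], [np.float64(541.7), np.float64(-201.7)], [np.float64(483.5), np.float64(-18.1)]]
testkey [571.3 -18.5] plate [[np.float64(599.8), np.float64(-107.2)], [np.float64(615.2), np.float64(-161.4)], [np.float64(559.1), np.float64(-176.7)], [np.float64(542.7), np.float64(-126.1)]]
rib [[np.float64(600.2), np.float64(-136.0)], [np.float64(558.1), np.float64(-148.9)]]
```

Yaw is about 17.2°, the box centre about (565.5,-94), the well about (582,-146.5), and the shutter starts near 5–6 mm. I'll align and descend behind the rib, clear of the plate.

Call:
jog_arm(steps=[{"grip":0,"delta_pos":[0,0,0],"turn":-1},{"grip":0,"delta_pos":[35,1,0],"turn":0},{"grip":0,"delta_pos":[34,0.5,0],"turn":0},{"grip":0,"delta_pos":[0,0,50],"turn":0},{"grip":0,"delta_pos":[0,0,50],"turn":0},{"grip":0,"delta_pos":[0,0,36],"turn":0},{"grip":0,"delta_pos":[0,0,0],"turn":0},{"grip":0,"delta_pos":[0,0,0],"turn":0}])

```text
clock: 4.1
position: [590.1, -168.8, 93.5]
eef_rot: [0.594, 0.805, 0.0, 0.001]
force: [0.9, 0.4, 1.1]
width: 0.7
```

Run:
```python
from h import *
f=grab('wrist','w3.png')
o=robot.get_obs();print(o['position'],o['eef_rot'],o['force'],o['width'],o['clock'])
```

```text
[ 590.40422616 -169.06013931   93.85089208] [5.93672724e-01 8.04705489e-01 3.36058318e-04 1.28806672e-03] [0.00073735 0.09417861 0.72779719] 0.6260390457869937 4.15
```

View pics/w3.png

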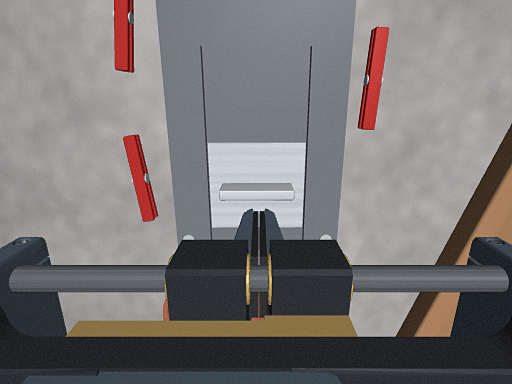

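The close view shows the rib at (220–294, 184–199), fingertips near (260,212) and strip far ends at (201,46) and (311,46).

Run:
```python
from h import *
f=grab('wrist')
o=robot.get_obs();p=o['position'];print(p,o['force'])
th=np.radians(17.2);Y=np.array([-np.sin(th),np.cos(th)]);X=np.array([np.cos(th),np.sin(th)])
c=np.array([565.5,-94])
for n,u,v,z in[('ribfarL',222,184,88),('ribfarR',293,184,88),('ribL',220,191.5,88),('ribR',294,191.5,88),('stripL',201,46,69),('stripR',311,46,69),('plateFarL',208,142.5,70),('plateFarR',307,142.5,70),('plateNearL',211,227,70),('plateNearR',303,227,70),('edgeL',158,5,66),('edgeR',354,5,66),('edgeL2',174,230,66),('edgeR2',337,230,66)]:
    q=ray(f,u,v,z)[:2];print(n,np.round(q,1),'box',np.round([(q-c)@X,(q-c)@Y],1))
print('tcp',[(p[:2]-c)@X,(p[:2]-c)@Y])
```

```text
[ 590.41418328 -169.13553498   93.87101341] [ 0.83882908 -0.65451725 -0.13755369]
ribfarL [ 560.5 -140.7] box [-18.6 -43.1]
ribfarR [ 599.2 -128.7] box [ 22.  -43.2]
ribL [ 560.5 -145.4] box [-19.9 -47.6]
ribR [ 601.3 -132.8] box [ 22.7 -47.7]
stripL [527.6 -72.5] box [-29.8  31.8]
stripR [586.4 -54.3] box [31.7 31.8]
plateFarL [ 544.8 -123.4] box [-28.5 -22. ]
plateFarR [ 602.5 -105.6] box [ 31.9 -22. ]
plateNearL [ 560.6 -177.1] box [-29.3 -77.9]
plateNearR [ 619.  -159.1] box [ 31.8 -78. ]
edgeL [499.5 -59.2] box [-52.8  52.8]
edgeR [602.3 -27.4] box [54.8 52.8]
edgeL2 [ 536.9 -188.6] box [-55.2 -81.9]
edgeR2 [ 643.1 -155.9] box [ 55.8 -82.1]
tcp [np.float64(1.5817976603850128), np.float64(-79.14267534669584)]
```

Call:
jog_arm(steps=[{"grip":0,"delta_pos":[0,0,3.5],"turn":0},{"grip":0,"delta_pos":[5,0,0],"turn":0},{"grip":0,"delta_pos":[5,0,0],"turn":0},{"grip":0,"delta_pos":[4,0,0],"turn":0},{"grip":0,"delta_pos":[4,0,0],"turn":0},{"grip":0,"delta_pos":[4,0,0],"turn":0},{"grip":0,"delta_pos":[4,0,0],"turn":0},{"grip":0,"delta_pos":[4,0,0],"turn":0}])

```text
clock: 5.2
position: [580.5, -140.0, 88.4]
eef_rot: [0.594, 0.804, -0.0, -0.0]
force: [0.2, -2.6, 1.1]
width: 0.6
```

Call:
jog_arm(steps=[{"grip":0,"delta_pos":[4,0,0],"turn":0},{"grip":0,"delta_pos":[4,0,0],"turn":0},{"grip":0,"delta_pos":[4,0,0],"turn":0},{"grip":0,"delta_pos":[3,0,0],"turn":0},{"grip":0,"delta_pos":[2,0,0],"turn":0},{"grip":0,"delta_pos":[0,0,0],"turn":0}])

```text
clock: 5.95
position: [575.5, -123.8, 88.4]
eef_rot: [0.594, 0.804, 0.0, -0.0]
force: [0.1, 0.6, 0.4]
width: 0.3
```

```bash
cat > m.py <<'E'
from h import *
import sys
f=grab('wrist',sys.argv[1]);o=robot.get_obs();p=o['position']
th=np.radians(17.2);Y=np.array([-np.sin(th),np.cos(th)]);X=np.array([np.cos(th),np.sin(th)]);c=np.array([565.5,-94])
print('tcp box',(p[:2]-c)@X,(p[:2]-c)@Y,'z',p[2],'F box',o['force'][:2]@X,o['force'][:2]@Y,o['force'][2],'t',o['clock'])
E
python3 m.py w4.png
```

```text
tcp box 0.7102517586360199 -31.49268937317166 z 88.30567701086014 F box -0.1404488268475306 -0.019074386010373156 0.5196329883164631 t 6.0
```

View pics/w4.png

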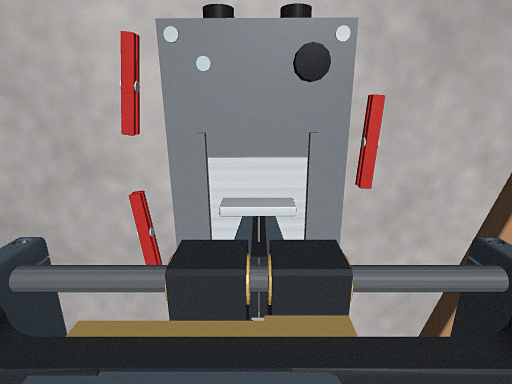

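The shutter is moving: plate far edge at row 157, strip ends at row 132, no force spike. When fully open the plate edge sits 5 mm short of the strip ends.

```bash
cat >> m.py <<'E'
for u,v,z in[tuple(map(float,a.split(','))) for a in sys.argv[2:]]:
    q=ray(f,u,v,z)[:2];print((u,v,z),'box',np.round([(q-c)@X,(q-c)@Y],1))
E
python3 m.py w4b.png 200,132,69 312,132,69 210,157.5,70 306,157.5,70 156,19,66 357,19,66 311,60,74 220,200,88
```

```text
tcp box 0.7283655988835247 -31.557116302693938 z 88.33579095799264 F box 1.345563294399231 -0.6501142584391919 -0.31390203452566623 t 6.05
(200.0, 132.0, 69.0) box [-33.   32.4]
(312.0, 132.0, 69.0) box [32.9 32.3]
(210.0, 157.5, 70.0) box [-27.7  17.4]
(306.0, 157.5, 70.0) box [29.9 17.3]
(156.0, 19.0, 66.0) box [-53.8  92.4]
(357.0, 19.0, 66.0) box [54.7 92.2]
(311.0, 60.0, 74.0) box [29.5 70.9]
(220.0, 200.0, 88.0) box [-20.3  -3.3]
```

Call:
jog_arm(steps=[{"grip":0,"delta_pos":[2,0,0],"turn":0},{"grip":0,"delta_pos":[2,0,0],"turn":0},{"grip":0,"delta_pos":[2,0,0],"turn":0},{"grip":0,"delta_pos":[1,0,0],"turn":0}])

```text
clock: 6.55
position: [573.4, -117.2, 88.4]
eef_rot: [0.594, 0.805, -0.0, -0.0]
force: [-0.1, -1.6, -1.2]
width: 0.4
```

Call:
jog_arm(steps=[{"grip":0,"delta_pos":[1,0,0],"turn":0}])

```text
clock: 6.68
position: [573.2, -116.3, 88.4]
eef_rot: [0.594, 0.804, -0.0, -0.0]
force: [0.9, -1.6, -1.0]
width: 0.6
```

Call:
jog_arm(steps=[{"grip":0,"delta_pos":[1,0,0],"turn":0}])

```text
clock: 6.8
position: [572.9, -115.4, 88.4]
eef_rot: [0.594, 0.804, -0.0, 0.0]
force: [-0.2, -2.2, -2.0]
width: 0.8
```

```bash
python3 m.py w5.png; python3 -c "
import cv2;i=cv2.imread('pics/w5.png');cv2.imwrite('pics/w5c.png',cv2.resize(i[0:250,100:420],None,fx=2.4,fy=2.4,interpolation=cv2.INTER_CUBIC))"
```

```text
tcp box 0.6908046035161826 -22.51487329175101 z 88.37570726986448 F box 0.6795222784595811 -1.1835153327664905 -0.5449921871434078 t 6.85
```

View pics/w5c.png

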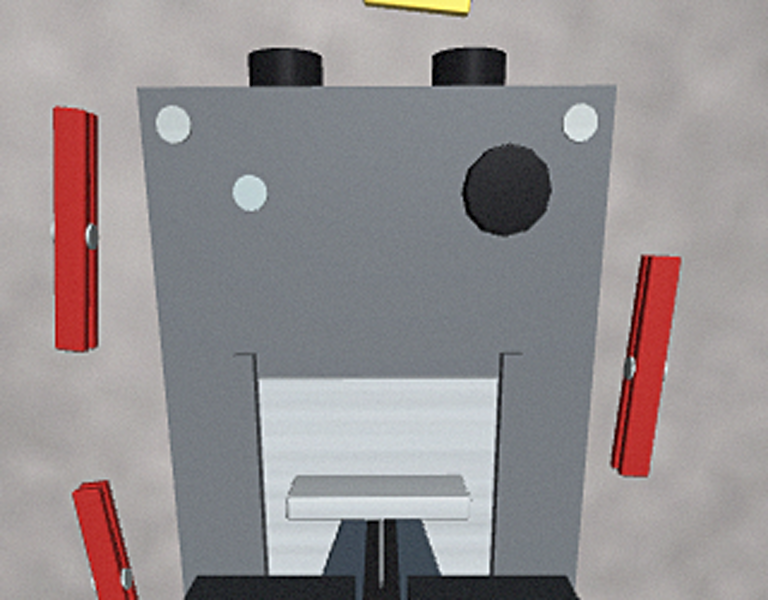

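Strip ends are now at row 147 and the plate edge at row 157 (image pixels).

```bash
python3 m.py w5b.png 198,147.3,69 317,147.3,69 208,157.5,70 307,157.5,70 157,36.3,66 356,36.3,66 311,79,74
```

```text
tcp box 0.7376560678515014 -22.52088070498921 z 88.39863926147429 F box 0.10288870921124367 -0.31391671431450047 0.08861637659350413 t 6.9
(198.0, 147.3, 69.0) box [-34.7  32.4]
(317.0, 147.3, 69.0) box [36.4 32.3]
(208.0, 157.5, 70.0) box [-28.9  26.4]
(307.0, 157.5, 70.0) box [30.5 26.3]
(157.0, 36.3, 66.0) box [-54.1  92.9]
(356.0, 36.3, 66.0) box [55.  92.8]
(311.0, 79.0, 74.0) box [30.  70.3]
```

Call:
jog_arm(steps=[{"grip":0,"delta_pos":[1,0,0],"turn":0}])

```text
clock: 7.02
position: [572.6, -114.5, 88.4]
eef_rot: [0.594, 0.804, -0.0, 0.0]
force: [-0.0, -1.2, -0.6]
width: 0.5
```

Call:
jog_arm(steps=[{"grip":0,"delta_pos":[0.7,0,0],"turn":0}])

```text
clock: 7.15
position: [572.5, -114.1, 88.5]
eef_rot: [0.594, 0.805, -0.0, 0.0]
force: [1.7, -6.5, -1.6]
width: 0.7
```

The stop is felt: 6.5 N at the expected position. I'll back off and step back to check the shutter and see the well.

Call:
jog_arm(steps=[{"grip":0,"delta_pos":[-5,0,0],"turn":0},{"grip":0,"delta_pos":[-10,0,0],"turn":0},{"grip":0,"delta_pos":[-20,0,-20],"turn":0},{"grip":0,"delta_pos":[-30,0,-20],"turn":0},{"grip":0,"delta_pos":[-30,0,0],"turn":0},{"grip":0,"delta_pos":[0,0,0],"turn":0},{"grip":0,"delta_pos":[0,0,0],"turn":0}])

```text
clock: 8.02
position: [600.0, -204.4, 128.1]
eef_rot: [0.594, 0.804, 0.0, -0.0]
force: [-0.2, 0.4, -0.2]
width: 0.6
```

```bash
python3 m.py w6.png; python3 -c "
import cv2;i=cv2.imread('pics/w6.png');cv2.imwrite('pics/w6c.png',cv2.resize(i[0:250,100:420],None,fx=2.4,fy=2.4,interpolation=cv2.INTER_CUBIC))"
```

```text
tcp box 0.3602398420528611 -115.30808188512816 z 128.08697371897597 F box -0.24716642165656666 1.0102031055031515 0.2615225685825067 t 8.075
```

View pics/w6c.png

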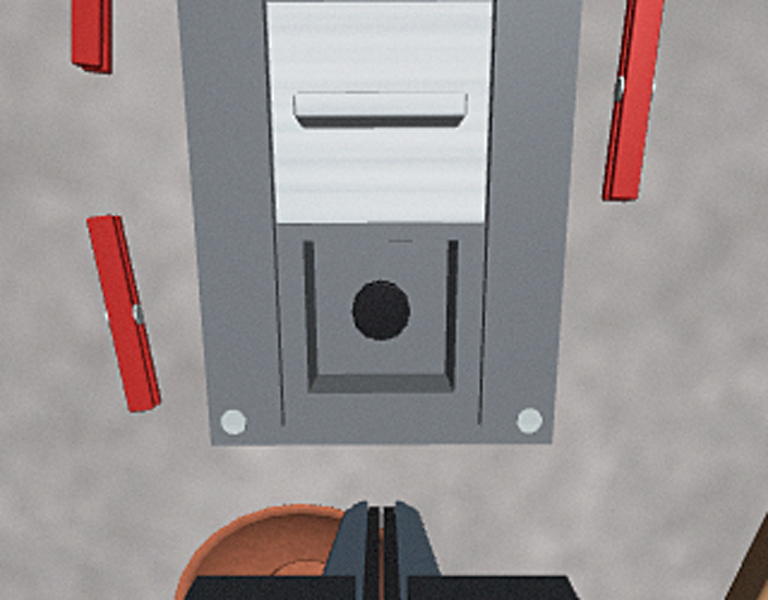

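The well is uncovered: mouth corners in the crop are (304,241), (457,241), (454,392), (309,392), with the key at (381,310). The plate's near edge is clear of it at row 222.

```bash
python3 - <<'E' > a.txt
for a,b,z in[(304,241,66),(457,241,66),(454,392,66),(309,392,66),(381,310,42),(212,444,66),(552,443,66),(380,222,70)]: print(f"{100+a/2.4-.3:.1f},{b/2.4-.3:.1f},{z}")
E
python3 m.py w6b.png $(cat a.txt)
```

```text
tcp box 0.47753965478423 -115.14468234181103 z 128.16913460834743 F box 0.4879059789484013 -1.097700548685597 -0.19080122205084524 t 8.125
(226.4, 100.1, 66.0) box [-21.7 -33.4]
(290.1, 100.1, 66.0) box [ 23.5 -33.4]
(288.9, 163.0, 66.0) box [ 24.  -78.9]
(228.4, 163.0, 66.0) box [-21.7 -78.8]
(258.4, 128.9, 42.0) box [  1.  -55.7]
(188.0, 184.7, 66.0) box [-53.4 -95.8]
(329.7, 184.3, 66.0) box [ 55.9 -95.6]
(258.0, 92.2, 70.0) box [  0.7 -28.2]
```

Call:
jog_arm(steps=[{"grip":0,"delta_pos":[30,0.5,0],"turn":0},{"grip":0,"delta_pos":[29,0,0],"turn":0},{"grip":0,"delta_pos":[0,0,0],"turn":0},{"grip":0,"delta_pos":[0,0,25],"turn":0},{"grip":0,"delta_pos":[0,0,15],"turn":0},{"grip":0,"delta_pos":[0,0,0],"turn":0}])

```text
clock: 8.88
position: [582.9, -148.1, 87.4]
eef_rot: [0.594, 0.804, -0.0, -0.001]
force: [-0.3, -0.5, -0.1]
width: 0.6
```

```bash
python3 m.py w7.png
```

```text
tcp box 1.0775062378579157 -57.09700575380258 z 88.21209843408369 F box 0.022247327561515692 0.8051720895693807 0.4928649369951064 t 8.925
```

Call:
jog_arm(steps=[{"grip":0,"delta_pos":[0.8,0,10],"turn":0},{"grip":0,"delta_pos":[0,0,10],"turn":0},{"grip":0,"delta_pos":[0,0,8],"turn":0},{"grip":0,"delta_pos":[0,0,2],"turn":0},{"grip":0,"delta_pos":[0,0,0],"turn":0}])

```text
clock: 9.55
position: [583.3, -147.3, 58.3]
eef_rot: [0.594, 0.804, -0.0, -0.0]
force: [0.4, 0.1, 0.1]
width: 0.5
```

Call:
jog_arm(steps=[{"grip":0,"delta_pos":[0,0,2],"turn":0},{"grip":0,"delta_pos":[0,0,2],"turn":0},{"grip":0,"delta_pos":[0,0,1.5],"turn":0},{"grip":0,"delta_pos":[0,0,0],"turn":0}])

```text
clock: 10.05
position: [583.5, -147.4, 53.0]
eef_rot: [0.594, 0.804, 0.0, 0.0]
force: [1.3, -0.5, 2.7]
width: 0.2
```

Contact: 2.7 N about 3 mm into the travel. I'll continue to the stop.

Call:
jog_arm(steps=[{"grip":0,"delta_pos":[0,0,1.5],"turn":0},{"grip":0,"delta_pos":[0,0,1],"turn":0},{"grip":0,"delta_pos":[0,0,0],"turn":0}])

```text
clock: 10.42
position: [583.5, -147.4, 50.5]
eef_rot: [0.594, 0.804, 0.0, 0.0]
force: [1.9, -0.2, 3.5]
width: 0.5
```

Call:
jog_arm(steps=[{"grip":0,"delta_pos":[0,0,0.7],"turn":0},{"grip":0,"delta_pos":[0,0,0],"turn":0}])

```text
clock: 10.68
position: [583.5, -147.4, 50.1]
eef_rot: [0.594, 0.804, 0.0, 0.0]
force: [0.6, 0.1, 8.6]
width: 0.3
```

Call:
jog_arm(steps=[{"grip":0,"delta_pos":[0,0,0.2]},{"grip":0,"delta_pos":[0,0,0]},{"grip":0,"delta_pos":[0,0,0]},{"grip":0,"delta_pos":[0,0,0]},{"grip":0,"delta_pos":[0,0,0]},{"grip":0,"delta_pos":[0,0,0]},{"grip":0,"delta_pos":[0,0,0]},{"grip":0,"delta_pos":[0,0,0]}])

```text
schema error: expected keys grip, delta_pos, turn
```

Call:
jog_arm(steps=[{"grip":0,"delta_pos":[0,0,0]},{"grip":0,"delta_pos":[0,0,0]},{"grip":0,"delta_pos":[0,0,0]}])

```text
schema error: expected keys grip, delta_pos, turn
```

Call:
jog_arm(steps=[{"grip":0,"delta_pos":[0,0,-6]},{"grip":0,"delta_pos":[0,0,-14]},{"grip":0,"delta_pos":[0,0,-30]},{"grip":0,"delta_pos":[0,0,-28]},{"grip":0,"delta_pos":[0,0,0]}])

```text
schema error: expected keys grip, delta_pos, turn
```

Call:
jog_arm(steps=[{"grip":0,"delta_pos":[0,0,0.2],"turn":0},{"grip":0,"delta_pos":[0,0,0],"turn":0},{"grip":0,"delta_pos":[0,0,0],"turn":0},{"grip":0,"delta_pos":[0,0,0],"turn":0},{"grip":0,"delta_pos":[0,0,0],"turn":0},{"grip":0,"delta_pos":[0,0,0],"turn":0},{"grip":0,"delta_pos":[0,0,0],"turn":0},{"grip":0,"delta_pos":[0,0,0],"turn":0}])

```text
clock: 11.68
position: [583.5, -147.4, 50.0]
eef_rot: [0.594, 0.804, 0.0, 0.0]
force: [0.6, 0.4, 10.3]
width: 0.5
```

Call:
jog_arm(steps=[{"grip":0,"delta_pos":[0,0,0],"turn":0},{"grip":0,"delta_pos":[0,0,0],"turn":0},{"grip":0,"delta_pos":[0,0,0],"turn":0}])

```text
clock: 12.05
position: [583.5, -147.4, 50.0]
eef_rot: [0.594, 0.804, 0.0, 0.0]
force: [0.3, 0.7, 10.5]
width: 0.4
```

Call:
jog_arm(steps=[{"grip":0,"delta_pos":[0,0,-6],"turn":0},{"grip":0,"delta_pos":[0,0,-14],"turn":0},{"grip":0,"delta_pos":[0,0,-30],"turn":0},{"grip":0,"delta_pos":[0,0,-28],"turn":0},{"grip":0,"delta_pos":[0,0,0],"turn":0},{"grip":0,"delta_pos":[0,0,0],"turn":0}])

```text
clock: 12.8
position: [582.8, -147.1, 127.4]
eef_rot: [0.594, 0.804, -0.0, -0.0]
force: [-0.1, 0.1, -0.5]
width: 0.3
```

```bash
python3 m.py w8.png
```

```text
tcp box 0.6951923119925929 -55.77753998318566 z 126.94336943458117 F box 0.6889303299236927 -0.09594284480076755 -0.057295305875158076 t 12.85
```

The key was held down for over a second at about 10 N on its stop. Next I cross over the rib and descend on its +y side.

Call:
jog_arm(steps=[{"grip":0,"delta_pos":[30,0,0],"turn":0},{"grip":0,"delta_pos":[30,0,0],"turn":0},{"grip":0,"delta_pos":[26,0,0],"turn":0},{"grip":0,"delta_pos":[0,0,0],"turn":0},{"grip":0,"delta_pos":[0,0,20],"turn":0},{"grip":0,"delta_pos":[0,0,15],"turn":0},{"grip":0,"delta_pos":[0,0,3],"turn":0},{"grip":0,"delta_pos":[0,0,0],"turn":0}])

```text
clock: 13.85
position: [558.0, -65.3, 89.4]
eef_rot: [0.594, 0.804, -0.0, -0.0]
force: [0.1, 0.6, -0.8]
width: 0.1
```

```bash
python3 m.py w9.png
```

```text
tcp box 1.4831802363954063 29.53610377489447 z 89.73942836709786 F box 0.6168171292042908 0.3296111714449197 1.1217244511880844 t 13.9
```

Call:
jog_arm(steps=[{"grip":0,"delta_pos":[-5,0,0],"turn":0},{"grip":0,"delta_pos":[-4,0,0],"turn":0},{"grip":0,"delta_pos":[-4,0,0],"turn":0},{"grip":0,"delta_pos":[-4,0,0],"turn":0},{"grip":0,"delta_pos":[-4,0,0],"turn":0},{"grip":0,"delta_pos":[-4,0,0],"turn":0},{"grip":0,"delta_pos":[-4,0,0],"turn":0},{"grip":0,"delta_pos":[-4,0,0],"turn":0}])

```text
clock: 14.9
position: [567.8, -96.9, 89.5]
eef_rot: [0.594, 0.804, 0.0, 0.0]
force: [-0.4, 2.8, 0.7]
width: 0.4
```

Call:
jog_arm(steps=[{"grip":0,"delta_pos":[-4,0,0],"turn":0},{"grip":0,"delta_pos":[-4,0,0],"turn":0},{"grip":0,"delta_pos":[-4,0,0],"turn":0},{"grip":0,"delta_pos":[-4,0,0],"turn":0},{"grip":0,"delta_pos":[-4,0,0],"turn":0},{"grip":0,"delta_pos":[-4,0,0],"turn":0},{"grip":0,"delta_pos":[-2,0,0],"turn":0},{"grip":0,"delta_pos":[0,0,0],"turn":0}])

```text
clock: 15.9
position: [575.3, -121.7, 89.5]
eef_rot: [0.594, 0.804, -0.0, 0.0]
force: [0.3, 0.2, 0.4]
width: 0.5
```

```bash
python3 m.py w10.png
```

```text
tcp box 1.0745105167905857 -29.241087523897676 z 89.45035209340953 F box -0.024261469617735607 0.8843708784931458 0.18389646823209366 t 15.95
```

Call:
jog_arm(steps=[{"grip":0,"delta_pos":[-2,0,0],"turn":0},{"grip":0,"delta_pos":[-2,0,0],"turn":0},{"grip":0,"delta_pos":[-1,0,0],"turn":0}])

```text
clock: 16.32
position: [576.7, -126.4, 89.5]
eef_rot: [0.594, 0.804, -0.0, -0.0]
force: [-1.0, 2.4, 0.6]
width: 0.5
```

Call:
jog_arm(steps=[{"grip":0,"delta_pos":[-1,0,0],"turn":0}])

```text
clock: 16.45
position: [577.0, -127.3, 89.5]
eef_rot: [0.594, 0.804, -0.0, -0.0]
force: [-1.4, 2.6, 0.3]
width: 0.4
```

Call:
jog_arm(steps=[{"grip":0,"delta_pos":[-0.7,0,0],"turn":0}])

```text
clock: 16.58
position: [577.2, -127.9, 89.5]
eef_rot: [0.594, 0.804, -0.0, -0.0]
force: [-0.9, 0.5, -0.1]
width: 0.4
```

Call:
jog_arm(steps=[{"grip":0,"delta_pos":[-0.7,0,0],"turn":0}])

```text
clock: 16.7
position: [577.3, -128.4, 89.4]
eef_rot: [0.594, 0.804, 0.0, -0.0]
force: [-2.2, 6.1, 2.2]
width: 0.5
```

Call:
jog_arm(steps=[{"grip":0,"delta_pos":[-0.7,0,0],"turn":0}])

```text
clock: 16.82
position: [577.3, -128.6, 89.4]
eef_rot: [0.594, 0.804, 0.0, -0.001]
force: [-3.7, 9.5, 3.3]
width: 0.5
```

The shut stop is reached. I'll back off, rise, and go to the -y side for a check.

Call:
jog_arm(steps=[{"grip":0,"delta_pos":[5,0,0],"turn":0},{"grip":0,"delta_pos":[3,0,-20],"turn":0},{"grip":0,"delta_pos":[0,0,-40],"turn":0},{"grip":0,"delta_pos":[-50,0,0],"turn":0},{"grip":0,"delta_pos":[-50,0,0],"turn":0},{"grip":0,"delta_pos":[0,0,0],"turn":0},{"grip":0,"delta_pos":[0,0,0],"turn":0}])

```text
clock: 17.7
position: [604.5, -216.9, 149.3]
eef_rot: [0.594, 0.804, -0.0, -0.0]
force: [-0.6, -0.2, 0.6]
width: 0.1
```

```bash
python3 m.py w11.png; python3 -c "
import cv2;i=cv2.imread('pics/w11.png');cv2.imwrite('pics/w11c.png',cv2.resize(i[0:250,100:420],None,fx=2.4,fy=2.4,interpolation=cv2.INTER_CUBIC))"
```

```text
tcp box 1.040132581745456 -128.47350146422852 z 149.39203864744186 F box 0.5154725605913659 0.28651751760470634 0.4512950888644361 t 17.75
```

View pics/w11c.png

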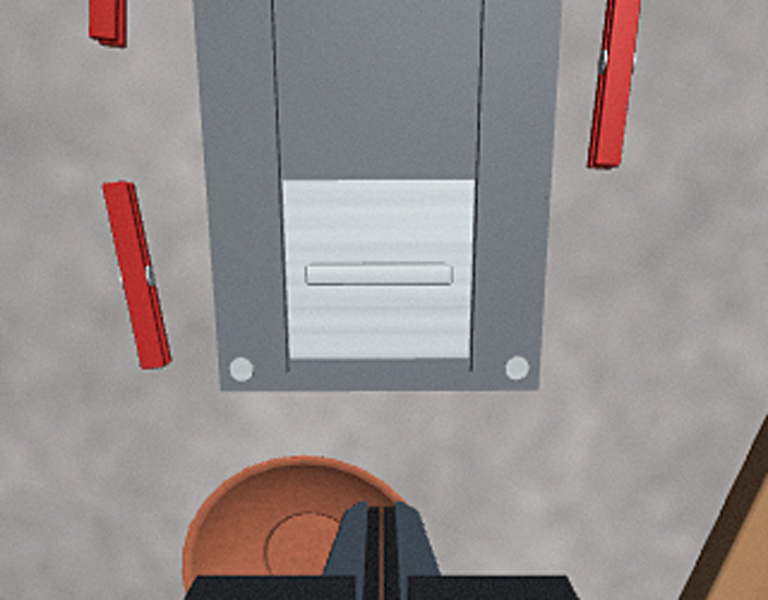

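The plate covers the well, with its near edge at crop row 358 against the box edge at row 390. I'll check the gap (12 mm expected), then lift away.

```bash
python3 - <<'E' > a.txt
for a,b,z in[(380,358.5,70),(380,180,70),(220,390.5,66),(539,389.5,66),(380,390,66),(288,371,69)]: print(f"{100+a/2.4-.3:.1f},{b/2.4-.3:.1f},{z}")
E
python3 m.py w12.png $(cat a.txt)
```

```text
tcp box 1.119335006147821 -128.23385363925394 z 149.45031082273857 F box 0.7075597838584518 0.341027423315561 0.16701389542503414 t 17.8
(258.0, 149.1, 70.0) box [  1.3 -84.3]
(258.0, 74.7, 70.0) box [  1.4 -28.4]
(191.4, 162.4, 66.0) box [-53.8 -95.9]
(324.3, 162.0, 66.0) box [ 56.1 -95.7]
(258.0, 162.2, 66.0) box [  1.3 -95.8]
(219.7, 154.3, 69.0) box [-29.7 -88.6]
```

Call:
jog_arm(steps=[{"grip":0,"delta_pos":[0,0,-50],"turn":0},{"grip":0,"delta_pos":[0,0,-50],"turn":0},{"grip":0,"delta_pos":[0,0,0],"turn":0},{"grip":0,"delta_pos":[0,0,0],"turn":0}])

```text
clock: 18.3
position: [604.5, -216.3, 249.2]
eef_rot: [0.594, 0.805, -0.0, -0.0]
force: [0.1, -0.4, -0.2]
width: 0.4
```

```bash
python3 -c "
from h import *
o=robot.get_obs();print(o['clock'],abs(o['qd']).max(),o['force']);print(robot.job_done())"
```

```text
18.3 0.020606391495914738 [ 0.14712168 -0.44169851 -0.16188868]
the job is handed in; nothing more can be done
None
```

The job is done and handed in at 18.3 s. With the fingers closed, I pushed the shutter open to its stop, held the reset key down, let it up, and pushed the shutter shut again.

- **Shutter open:** I felt the stop at about 6.5 N. In the picture afterwards the well was fully uncovered, with a 5.2 mm gap between plate and well (5 mm expected).
- **Reset key:** I held it on its stop for about 1.4 s at roughly 10 N. The fingertip was 36 mm above the counter, which is the key's full travel.
- **Shutter shut:** I felt the stop at about 10 N. The last picture put the plate edge 11.5 mm from the box end (12 mm expected), which is within measuring error.
- **Box:** The two stop pushes went a little over the 5 N at which the box may slide. Its -y end measured at the same place before and after shutting (-95.8 mm). The opening push was only checked by comparing different views, which agreed to 2–3 mm.
- **Surroundings:** I did not touch the test key, clothespins, scraper or dish. I did not measure their positions again at the end.
- **Finish:** The arm ended clear, with the fingertips about 235 mm above the counter and no contact force.

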